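# Unlatch the top container and lay its lid on the trivet

## Robot

A 6-joint arm with a two-finger parallel gripper is mounted at the origin on the work surface. World frame = base frame: x ahead of the robot, y to its left, z up, the work surface at z = 0. Lengths are in m, angles in degrees, forces in N, time in s.
With the tool pointing down it reaches from about 0.25 to 0.725 m from the base axis. Payload 9.7 kg.
Tool frame: the origin (TCP) lies at the very end of the fingers, on their centre line; the grasp point (between the pads) lies tcp_to_grasp behind it (tcp_to_grasp is the distance from the TCP to the grasp point, in m); z points along the fingers, y is the direction in which the jaws open and shut (so a half turn about z gives the same grasp; the last joint's range is limited). The gripper opens to 85 mm and grips with 20 to 120 N. Pads are 22 mm wide; open, the fingers measure 114 mm over their backs; the gripper's body (76 mm by 85 mm) begins 54 mm behind the grasp point. The pads swing forward as they close: fully open they stand 13 mm farther back than shut.
Start: joints at [-73.51, 4.979, 10.078, 95.1, 0, 90], TCP at [0.156, -0.527, 0.231] pointing down, gripper open.
Joint ranges: [-179.16, 179.16], [-48.56, 103.87], [-65.8, 70.77], [-126.05, 130.52], [-82.76, 87.17], [-180, 180]. Speed limits (degrees/s): [127.2, 127.2, 147.25, 180, 180, 180].

## Interface

Orientations are given as [roll, pitch, yaw] about the fixed x, y, z axes, in that order (R = Rz(yaw) Ry(pitch) Rx(roll)).
In Python, from workcell import * gives the robot as it stands. The module is installed in compiled form; this text tells all that it offers.
- The arm moves only by the shell command python3 -m pendant 'ROWS' [FORCE]. ROWS is JSON, a list of rows, each a list of 3 entries, a list of its own where there are three numbers: the opening in per cent of the stroke, from 0 (shut) to 100 (fully open), then the shift along the world's x, y, z in mm, then the turn, a rotation vector about the world's x, y, z in degrees. A call has 1 to 20 rows; each row is the pose to reach, as a shift and turn from the pose measured when the call began; what a row does not reach only later rows make up. A row lasts 1/8 s, in which the tool goes at most 62.5 mm and 10.7 degrees, less where a joint would pass 70% of its speed; a pose out of reach is approached as far as the arm can. A call with a gripper value outside its range is refused whole. The fingers move at their own pace and stop on an object; FORCE is the grip in N (left out, the last holds). Time passes only in rows, so rows that repeat a pose let the fingers close. It gives the time, the measured TCP pose, the force and the opening at its end, in the units of the state.
- get_obs(): the state, without advancing time (a new reading comes with each control period).
- camera(name): name is "scene" or "top"; returns a dict with "img" (384x512x3 uint8, red, green, blue), "fx", "fy", "cx", "cy" (pixels), "cam_to_world" (4x4, takes a point from camera to world coordinates). Camera axes: x right, y down, z forward; pixel columns grow to the right and rows downward; lengths in m; the calibration is good to about 2 mm. A picture is of the moment at which its call begins. There is no depth.
- job_done(): hands the job in, once; it reports no verdict.
Trained networks look in a picture, given as the dict that the camera call returned (one of the last four; its "shot" number tells which), for a name from the list of things; names that differ only in an ending like _2 or _b are one class to them, and where a whole thing is asked for, a point or a joint stands for the part that bears it (a point fixed in the world has none). Each returns a list of dicts, best first, with "confidence" (0 to 1); they miss things now and then, are a little off and sometimes report something else, mostly with a low value. They report only what shows in the picture. A call takes as long as a camera call. They do not tell look-alikes from the thing itself.
- regions_of(picture, label): "region" (384x512 bool, what is visible of it).
- pinpoint(picture, label): "position" ([x, y, z] in m, in world coordinates, good to about 4 mm: a listed point, or the origin of a listed thing).
The state is a dict: "time": time; "q": joint angles; "qd": joint speeds; "joint_efforts": joint torques, N m; "ee_pos": TCP position; "tcp_rot": TCP orientation; "wrist_force": force on the tool from outside, world axes, zero at the start; "torque": the same for the moment, N m; "opening": finger opening in m.
Only numpy, scipy, OpenCV 4.12 (cv2) and the standard library are available. Lean on these libraries where they do the work, as an engineer would, in place of code of your own. Each camera call takes 0.05 s, during which the arm holds its last target. There are 200 camera calls.

## Task

Open the top steel container: press the orange tab of its latch gently all the way down to its stop, without forcing it, so that the hook at the other end tips up off the lid and stays up. Then lift the lid off by its black knob, set it down gently, knob up, in the middle of the cork trivet, and let go, leaving everything else where it is.

Things in the scene. Friction and masses are not known exactly. Their poses are not given: they have to be found in the camera images.
- stack: Stack of three round steel containers, fixed; 120 across (lids of the lower two 125), rim of the top one 156 above the origin, its inner width 112. Origin: centre of the underside; z up. Its +x axis points from the centre out along the rocker latch on the top container's side.
- press_spot (a point): Point fixed to the stack, not to the latch: on its +x line, 117 from its centre line, 156 above the shelf. The tab is to be pressed straight above or below it, 45 outside the pivot. Tab top face there: 161 to 174 above the shelf at joint 0, 128 to 141 at the stop (mount height differs and is not measured: feel for it). Only air below the tab.
- pivot_low (a point): Point fixed to the stack, 72 out on its +x line, 141.5 above the shelf: the latch's level pivot pin is 0 to 13 above it, unmeasured. Outward of the pin an orange tab 34 wide, 57 long, 5 thick slopes 20 degrees up when shut, 20 down when open. A steel hook 20 wide rises from the pin and reaches 8 over the lid's edge, 1 to 15 above it.
- latch (a joint): Rocker latch, rad: 0 shut, 0.7 its hard stop, fully open; starts at 0 to 0.1. Pressing the orange tab down tips the hook up and back, clear of the lid. Stiff hinge: takes a steady 7 N down at 45 outside the pivot (more nearer in), then the force rises steeply at the stop; it stays where it is left. More than 18 N spoils it.
- lid: Loose round steel lid, 0.13 to 0.26 kg. Origin: centre of its underside, z up. From the origin up: a plug 104 across, 8 high, loose inside the rim; a disc 124 across, 6 thick, resting on the rim; a black round knob 26 across, 14 to 42 above the origin (20 across at its foot, full width from 19 up). Seated, its origin is 148 above the shelf.
- trivet: Round cork trivet fixed on the shelf, 170 across, 12 thick. Origin: centre of its underside. The lid is to stand on it on its plug, the lid's origin then 12 above the shelf.
- ramekin: Bystander, loose, to be left where it stands: clear glass ramekin, 76 across, 42 high.
- cup: Bystander, loose, to be left where it stands: blue plastic cup, 68 across, 85 high.
- spatula: Bystander, loose, to be left where it stands: wooden spatula, 280 long, lying flat.
- mug: Bystander, loose, to be left where it stands: white mug with a handle, 76 across, 85 high.
- jar: Bystander, loose, to be left where it stands: amber glass jar, 68 across, 95 high.
- bowl: Bystander, loose, to be left where it stands: blue bowl, 110 across, 50 high.
- bottle: Bystander, loose, to be left where it stands: green glass bottle, 56 across, 150 high.
Mind the look-alikes: they are no part of the job. What is shaped like the stack but purple or turquoise is not meant.

How it is judged:
By the outcome, as a careful person would: the job done as asked, in the order asked, and still so for the second after the job is handed in, with the robot touching nothing.
It also fails if it takes over 72 s, if anything falls off the work surface, if the arm or the gripper's body presses on something with over 40 N, if the wrist force passes 120 N, or if a joint passes its speed limit or range.

## Working session

There is one attempt and no reset: what is moved stays moved. The work goes in short steps, Python scripts to look and compute and a shell command to move; the robot and the scene stay as the last step left them, time stands still between calls to the robot, and variables do not carry over. Pictures are saved under pics/ and viewed, about 8 in all and at most 12, crops included, and the job is handed in when it is done.

```bash
mkdir -p pics; cat > h.py <<'E'
from workcell import *
import numpy as np, cv2
def save(p,n): cv2.imwrite('pics/'+n,p["img"][:,:,::-1])
def proj(p,X):
    T=np.linalg.inv(p["cam_to_world"]); c=T[:3,:3]@np.array(X)+T[:3,3]
    return p["fx"]*c[0]/c[2]+p["cx"],p["fy"]*c[1]/c[2]+p["cy"]
def ray(p,u,v,z):
    T=np.array(p["cam_to_world"]); d=T[:3,:3]@np.array([(u-p["cx"])/p["fx"],(v-p["cy"])/p["fy"],1]); o=T[:3,3]
    return o+d*(z-o[2])/d[2]
E
python3 - <<'E'
from h import *
a=camera("scene");b=camera("top")
save(a,'s1.png');save(b,'t1.png')
cv2.imwrite('pics/both.png',np.hstack([cv2.resize(x["img"],(400,300)) for x in(a,b)])[:,:,::-1])
for n,p in(("scene",a),("top",b)):
    print(n,np.round(p["cam_to_world"],2).tolist(),p["fx"])
    for l in["stack","press_spot","pivot_low","lid","trivet","ramekin","cup","spatula","mug","jar","bowl","bottle"]:
        for d in pinpoint(p,l)[:3]: print(l,round(d["confidence"],2),np.round(d["position"],3),np.round(proj(p,d["position"])))
o=get_obs();print({k:np.round(v,3).tolist() for k,v in o.items()});
import workcell;print(globals().get('tcp_to_grasp'))
E
```

```text
scene [[-0.97, 0.21, -0.11, 0.61], [0.24, 0.86, -0.46, 0.52], [-0.0, -0.47, -0.88, 1.17], [0.0, 0.0, 0.0, 1.0]] 384.0816016453704
stack 0.76 [ 0.186 -0.265  0.001] [314. 134.]
stack 0.72 [ 0.499  0.156 -0.003] [261. 259.]
stack 0.66 [0.239 0.228 0.004] [347. 261.]
press_spot 0.88 [0.353 0.228 0.156] [320. 254.]
press_spot 0.77 [0.622 0.147 0.158] [218. 248.]
press_spot 0.74 [ 0.304 -0.289  0.16 ] [285. 107.]
pivot_low 0.81 [ 0.26  -0.278  0.14 ] [298. 111.]
pivot_low 0.6 [0.569 0.151 0.141] [237. 248.]
pivot_low 0.35 [ 0.69   0.004 -0.005] [193. 230.]
lid 0.56 [0.499 0.162 0.149] [262. 245.]
trivet 0.95 [ 0.513 -0.155  0.   ] [235. 177.]
ramekin 0.8 [ 0.693  0.004 -0.002] [192. 230.]
cup 0.74 [ 0.419 -0.002 -0.002] [272. 210.]
spatula 0.75 [ 0.439  0.368 -0.   ] [299. 322.]
mug 0.65 [ 0.389 -0.366  0.001] [255. 123.]
jar 0.91 [ 0.541 -0.405  0.004] [214. 123.]
bowl 0.81 [ 0.72  -0.32   0.001] [170. 151.]
bottle 0.97 [ 0.699  0.329 -0.001] [209. 331.]
bottle 0.7 [ 0.509 -0.153  0.002] [236. 177.]
top [[-0.0, -0.99, 0.13, 0.25], [-1.0, 0.0, -0.01, -0.02], [0.01, -0.13, -0.99, 1.56], [0
[... 684 characters left out ...]
.]
mug 0.66 [ 0.514 -0.156  0.   ] [296. 172.]
mug 0.57 [ 0.393 -0.364 -0.003] [358. 207.]
jar 0.93 [ 0.549 -0.407  0.001] [369. 162.]
jar 0.64 [0.502 0.158 0.001] [204. 176.]
jar 0.56 [0.5   0.164 0.151] [196. 168.]
bowl 0.77 [ 0.721 -0.318  0.006] [342. 112.]
bottle 0.92 [ 0.704  0.328 -0.002] [155. 118.]
bottle 0.44 [0.693 0.008 0.   ] [247. 121.]
{'time': 1.3, 'q': [-73.511, 4.979, 10.079, 95.099, -0.001, 90.0], 'qd': [-0.001, -0.083, -0.011, -0.169, 0.041, -0.107], 'joint_efforts': [0.0, -52.009, 46.486, 0.001, -0.0, 0.0], 'ee_pos': [0.156, -0.527, 0.231], 'tcp_rot': [179.999, 0.001, 16.489], 'wrist_force': [0.149, 0.047, -0.69], 'torque': [0.001, 0.062, 0.015], 'opening': 0.085}
0.0187
```

View pics/s1.png

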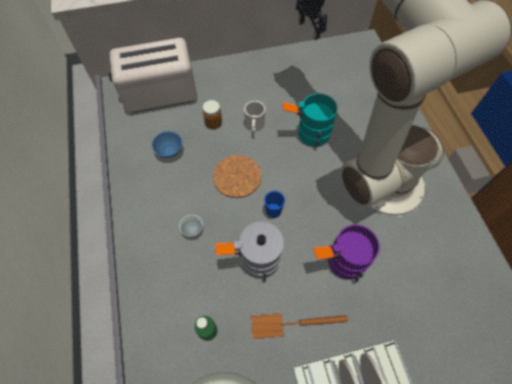

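View pics/t1.png

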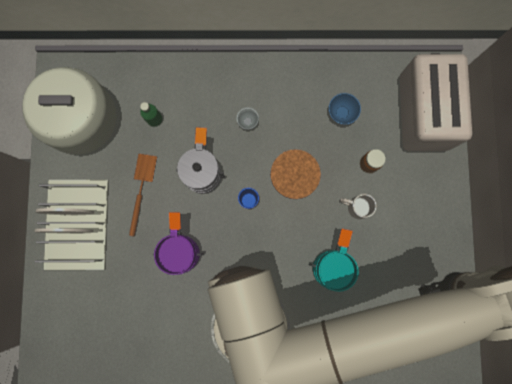

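The steel stack sits at about (0.500, 0.157), lid knob at scene pixel (262, 239), orange tab at (227, 249). The latch points about −4° from world x. The trivet is at (0.512, −0.155). The purple and turquoise look-alikes are elsewhere. I'll move above the press spot with the fingers shut.

```bash
python3 -m pendant '[[0,[0,0,40],[0,0,0]],[0,[230,338,40],[0,0,-10]],[0,[230,338,40],[0,0,-10]],[0,[230,338,40],[0,0,-10]],[0,[230,338,40],[0,0,-10]],[0,[230,338,40],[0,0,-10]],[0,[230,338,40],[0,0,-10]],[0,[461,676,20],[0,0,-20]],[0,[461,676,20],[0,0,-20]],[0,[461,676,20],[0,0,-20]],[0,[461,676,20],[0,0,-20]],[0,[461,676,20],[0,0,-20]],[0,[461,676,20],[0,0,-20]],[0,[461,676,20],[0,0,-20]],[0,[461,676,20],[0,0,-20]],[0,[461,676,20],[0,0,-20]],[0,[461,676,20],[0,0,-20]],[0,[461,676,20],[0,0,-20]]]' 20
python3 - <<'E'
from h import *
o=get_obs();print({k:np.round(o[k],3).tolist() for k in('time','ee_pos','tcp_rot','wrist_force')})
a=camera("scene");b=camera("top")
ims=[]
for p,(u,v) in((a,(250,240)),(b,(200,155))):
    ims.append(cv2.resize(p["img"][v-50:v+50,u-50:u+50],(400,400),interpolation=cv2.INTER_CUBIC))
    for l in["stack","press_spot","pivot_low","lid"]:
        for d in pinpoint(p,l)[:3]:
            q=d["position"]
            if q[0]>.45 and q[1]>.1: print(l,round(d["confidence"],2),np.round(q,3),np.round(proj(p,q)))
cv2.imwrite('pics/c2.png',np.hstack(ims)[:,:,::-1])
E
```

```text
time: 3.55
ee_pos: [0.6198, 0.0399, 0.2516]
tcp_rot: [-177.4, 0.1, 2.5]
wrist_force: [0.2, -1.2, 0.2]
opening: -0.0001
{'time': 3.55, 'ee_pos': [0.62, 0.04, 0.252], 'tcp_rot': [-177.398, 0.132, 2.547], 'wrist_force': [0.172, -1.168, 0.234]}
stack 0.71 [ 0.498  0.162 -0.   ] [262. 261.]
press_spot 0.72 [0.62  0.148 0.157] [218. 249.]
pivot_low 0.92 [0.569 0.151 0.138] [237. 248.]
lid 0.71 [0.5   0.162 0.152] [262. 244.]
lid 0.65 [ 0.7    0.328 -0.001] [208. 331.]
stack 0.86 [0.501 0.156 0.001] [204. 176.]
press_spot 0.83 [0.615 0.152 0.155] [200. 132.]
pivot_low 0.72 [0.576 0.155 0.142] [200. 145.]
lid 0.96 [0.503 0.161 0.15 ] [197. 167.]
```

View pics/c2.png

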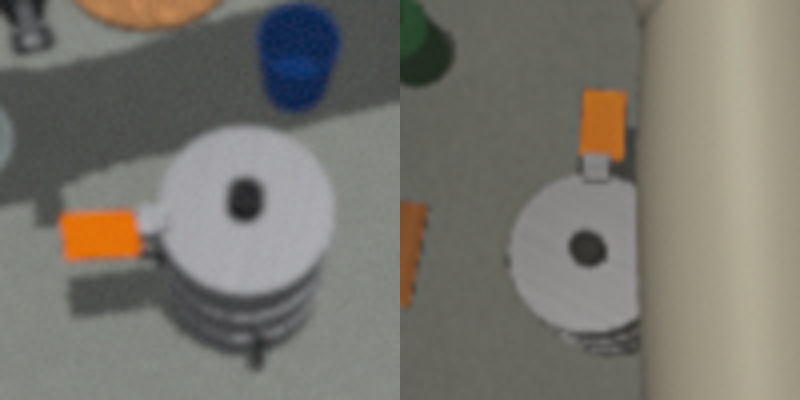

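Only the approach is unfinished: the scene crop shows the orange tab centre at about (225, 249) and the latch hook over the lid edge. I'll finish the approach.

```bash
python3 -m pendant '[[0,[-4,110,-10],[-2.6,0,-7]],[0,[-4,110,-10],[-2.6,0,-7]],[0,[-4,110,-10],[-2.6,0,-7]],[0,[-4,110,-10],[-2.6,0,-7]],[0,[-4,110,-40],[-2.6,0,-7]],[0,[-4,110,-60],[-2.6,0,-7]],[0,[-4,110,-60],[-2.6,0,-7]],[0,[-4,110,-60],[-2.6,0,-7]],[0,[-4,110,-60],[-2.6,0,-7]],[0,[-4,110,-60],[-2.6,0,-7]]]'
```

```text
time: 5.3
ee_pos: [0.6193, 0.032, 0.1929]
tcp_rot: [-177.3, 0.2, 1.8]
wrist_force: [0.7, -1.0, -0.4]
opening: 0.0001
```

```bash
python3 -c "
from h import *
o=get_obs();print({k:np.round(v,2).tolist() for k,v in o.items()})"
```

```text
{'time': 5.3, 'q': [1.72, 14.37, 16.45, 92.27, 2.7, 179.94], 'qd': [0.25, -0.01, -0.82, -0.84, 0.08, 0.03], 'joint_efforts': [-0.01, -62.34, 46.63, 0.05, 0.15, -0.0], 'ee_pos': [0.62, 0.03, 0.19], 'tcp_rot': [-177.3, 0.19, 1.77], 'wrist_force': [0.66, -1.02, -0.38], 'torque': [-0.04, -0.03, 0.07], 'opening': 0.0}
```

Joint 6 ran into its 180° limit; a half turn of the tool about z gives the same jaw line.

```bash
python3 -c "
from h import *
from scipy.spatial.transform import Rotation as R
o=get_obs();r=R.from_euler('xyz',o['tcp_rot'],degrees=True)
for y in (90,175.5): print((R.from_euler('xyz',[180,0,y],degrees=True)*r.inv()).as_rotvec(degrees=True).round(2))"
```

```text
[-1.93 -2.29 88.21]
[  0.19  -4.1  173.68]
```

```bash
python3 -m pendant '[[0,[0,0,30],[-1.9,-2.3,88.2]],[0,[0,0,30],[-1.9,-2.3,88.2]],[0,[0,0,30],[-1.9,-2.3,88.2]],[0,[0,0,30],[-1.9,-2.3,88.2]],[0,[0,0,30],[-1.9,-2.3,88.2]],[0,[0,0,30],[-1.9,-2.3,88.2]],[0,[0,0,30],[-1.9,-2.3,88.2]],[0,[0,0,30],[-1.9,-2.3,88.2]],[0,[0,0,30],[-1.9,-2.3,88.2]],[0,[-3,60,30],[0.2,-4.1,173.7]],[0,[-3,118,30],[0.2,-4.1,173.7]],[0,[-3,118,30],[0.2,-4.1,173.7]],[0,[-3,118,30],[0.2,-4.1,173.7]],[0,[-3,118,30],[0.2,-4.1,173.7]],[0,[-3,118,30],[0.2,-4.1,173.7]],[0,[-3,118,30],[0.2,-4.1,173.7]],[0,[-3,118,30],[0.2,-4.1,173.7]],[0,[-3,118,0],[0.2,-4.1,173.7]],[0,[-3,118,0],[0.2,-4.1,173.7]],[0,[-3,118,0],[0.2,-4.1,173.7]]]'
python3 -c "
from h import *
o=get_obs();print(o['q'])"
```

```text
time: 7.8
ee_pos: [0.6164, 0.15, 0.194]
tcp_rot: [180.0, 0.0, 175.5]
wrist_force: [-1.5, 0.6, 0.0]
opening: 0.0003
[ 1.36780410e+01  1.62501376e+01  1.88931060e+01  9.26058075e+01
 -3.84353247e-04  1.81727278e+01]
```

```bash
python3 -m pendant '[[0,[0,0,-8],[0,0,0]],[0,[0,0,-14],[0,0,0]],[0,[0,0,-17],[0,0,0]],[0,[0,0,-19],[0,0,0]],[0,[0,0,-21],[0,0,0]],[0,[0,0,-23],[0,0,0]],[0,[0,0,-25],[0,0,0]],[0,[0,0,-27],[0,0,0]],[0,[0,0,-29],[0,0,0]],[0,[0,0,-29],[0,0,0]]]'; python3 -m pendant '[[0,[0,0,-2],[0,0,0]],[0,[0,0,-4],[0,0,0]],[0,[0,0,-6],[0,0,0]],[0,[0,0,-8],[0,0,0]],[0,[0,0,-10],[0,0,0]],[0,[0,0,-12],[0,0,0]],[0,[0,0,-13],[0,0,0]],[0,[0,0,-14],[0,0,0]]]'
```

```text
time: 9.05
ee_pos: [0.6163, 0.15, 0.1648]
tcp_rot: [180.0, 0.0, 175.5]
wrist_force: [-0.1, 0.8, -0.3]
opening: 0.0003
time: 10.05
ee_pos: [0.6177, 0.15, 0.1522]
tcp_rot: [180.0, 0.2, 175.5]
wrist_force: [3.6, -0.9, 7.5]
opening: -0.0002
```

```bash
python3 -m pendant '[[0,[0,0,-2],[0,0,0]],[0,[0,0,-3],[0,0,0]],[0,[0,0,-4],[0,0,0]],[0,[0,0,-5],[0,0,0]],[0,[0,0,-6],[0,0,0]],[0,[0,0,-7],[0,0,0]],[0,[0,0,-8],[0,0,0]]]'; python3 -m pendant '[[0,[0,0,-1],[0,0,0]],[0,[0,0,-2],[0,0,0]],[0,[0,0,-3],[0,0,0]],[0,[0,0,-4],[0,0,0]]]';  python3 -m pendant '[[0,[0,0,-1],[0,0,0]],[0,[0,0,-2],[0,0,0]],[0,[0,0,-3],[0,0,0]]]'
```

```text
time: 10.92
ee_pos: [0.6185, 0.15, 0.1456]
tcp_rot: [179.9, 0.4, 175.5]
wrist_force: [1.9, -0.5, 7.9]
opening: 0.0003
time: 11.42
ee_pos: [0.6186, 0.15, 0.1428]
tcp_rot: [179.9, 0.5, 175.5]
wrist_force: [-1.7, -0.9, 8.5]
opening: 0.0
time: 11.8
ee_pos: [0.6186, 0.15, 0.1409]
tcp_rot: [179.9, 0.5, 175.5]
wrist_force: [-2.8, -0.8, 7.2]
opening: -0.0001
```

```bash
for i in 1; do python3 -m pendant '[[0,[-1,0,-1],[0,0,0]],[0,[-1,0,-2],[0,0,0]],[0,[-1,0,-3],[0,0,0]]]'; python3 -m pendant '[[0,[0,0,-1],[0,0,0]],[0,[0,0,-2],[0,0,0]],[0,[0,0,-2.5],[0,0,0]]]'; python3 -m pendant '[[0,[0,0,-1],[0,0,0]],[0,[0,0,-2],[0,0,0]],[0,[0,0,-2],[0,0,0]]]'; done
```

```text
time: 12.18
ee_pos: [0.6183, 0.15, 0.1392]
tcp_rot: [179.8, 0.7, 175.5]
wrist_force: [1.3, -0.4, 7.9]
opening: 0.0002
time: 12.55
ee_pos: [0.6182, 0.15, 0.1377]
tcp_rot: [179.8, 0.7, 175.5]
wrist_force: [-2.7, -0.7, 8.0]
opening: 0.0005
time: 12.92
ee_pos: [0.6181, 0.15, 0.1366]
tcp_rot: [179.8, 0.8, 175.5]
wrist_force: [-2.7, -0.9, 9.2]
opening: -0.0004
```

```bash
python3 -m pendant '[[0,[0,0,-1],[0,0,0]],[0,[0,0,-2],[0,0,0]],[0,[0,0,-2],[0,0,0]]]'; python3 -m pendant '[[0,[0,0,-1],[0,0,0]],[0,[0,0,-2],[0,0,0]],[0,[0,0,-2],[0,0,0]]]'; python3 -m pendant '[[0,[0,0,-1],[0,0,0]],[0,[0,0,-2],[0,0,0]],[0,[0,0,-2],[0,0,0]]]'
```

```text
time: 13.3
ee_pos: [0.6179, 0.15, 0.1356]
tcp_rot: [179.8, 0.8, 175.5]
wrist_force: [-2.9, -0.3, 7.3]
opening: -0.0003
time: 13.68
ee_pos: [0.6178, 0.1501, 0.1346]
tcp_rot: [179.8, 0.8, 175.5]
wrist_force: [-2.8, -0.1, 8.6]
opening: -0.0001
time: 14.05
ee_pos: [0.6177, 0.1501, 0.1336]
tcp_rot: [179.7, 0.9, 175.5]
wrist_force: [-2.7, -0.5, 7.7]
opening: -0.0002
```

```bash
for i in 1 2; do python3 -m pendant '[[0,[0,0,-1],[0,0,0]],[0,[0,0,-2],[0,0,0]],[0,[0,0,-2],[0,0,0]]]' ; done; python3 - <<'E'
from h import *
a=camera("scene");u,v=250,240
cv2.imwrite('pics/c3.png',cv2.resize(a["img"][v-45:v+45,u-60:u+60],(720,540),interpolation=cv2.INTER_CUBIC)[:,:,::-1])
E
```

```text
time: 14.42
ee_pos: [0.6176, 0.1501, 0.1326]
tcp_rot: [179.7, 0.9, 175.5]
wrist_force: [-3.3, -1.4, 8.3]
opening: 0.0001
time: 14.8
ee_pos: [0.6176, 0.1502, 0.1321]
tcp_rot: [179.7, 1.0, 175.5]
wrist_force: [-3.9, -0.3, 10.5]
opening: -0.0002
```

View pics/c3.png

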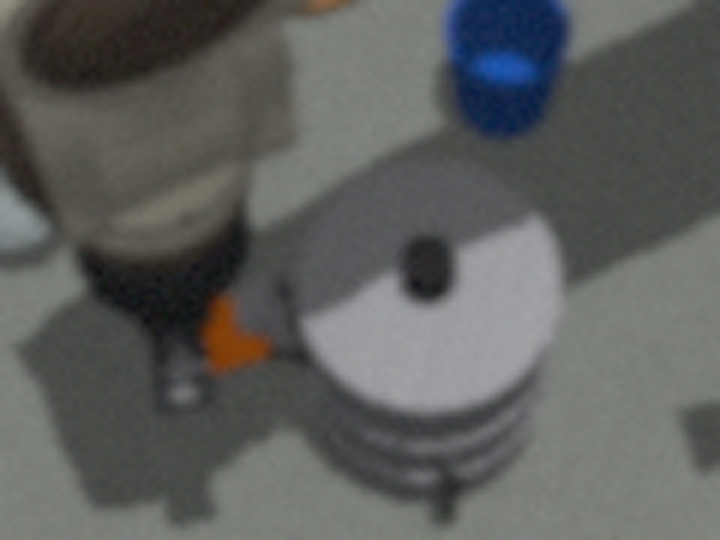

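The hook at crop (265, 300) no longer reaches over the lid edge, and the force has begun to rise to 10.5 N after only 0.5 mm. I'll take finer steps to confirm the stop.

```bash
python3 -m pendant '[[0,[0,0,-1.5],[0,0,0]],[0,[0,0,-2],[0,0,0]],[0,[0,0,-2],[0,0,0]]]'
```

```text
time: 15.22
ee_pos: [0.6177, 0.1502, 0.1321]
tcp_rot: [179.7, 1.1, 175.5]
wrist_force: [-5.3, -0.1, 12.4]
opening: -0.0
```

```bash
python3 -m pendant '[[0,[0,0,-2],[0,0,0]],[0,[0,0,-2.3],[0,0,0]]]'
```

```text
time: 15.48
ee_pos: [0.618, 0.1502, 0.1319]
tcp_rot: [179.6, 1.2, 175.5]
wrist_force: [-3.6, -0.9, 15.2]
opening: 0.0001
```

The tab has stopped moving while the force climbs, so it's on its stop. I'll retreat straight up and go over the knob, opening the fingers.

```bash
python3 -m pendant '[[0,[0,0,5],[0,0,0]],[0,[0,0,30],[0,0,0]],[0,[0,0,70],[0,0,0]],[0,[0,0,110],[0,0,0]],[60,[-60,5,118],[0,0,0]],[60,[-116,10,118],[0,0,0]],[60,[-116,10,118],[0,0,0]],[60,[-116,10,118],[0,0,0]],[60,[-116,10,118],[0,0,0]],[60,[-116,10,118],[0,0,0]]]'
python3 - <<'E'
from h import *
from scipy.spatial.transform import Rotation as R
o=get_obs();r=R.from_euler('xyz',o['tcp_rot'],degrees=True);print(o['ee_pos'])
print((R.from_euler('xyz',[180,0,175.5],degrees=True)*r.inv()).as_rotvec(degrees=True).round(2))
a=camera("scene");u,v=250,240
for l in ["lid","stack","trivet"]:
    for d in pinpoint(a,l)[:2]: print(l,d["confidence"],np.round(d["position"],3))
# knob centre by dark blob, top at z=.19
m=(a["img"].max(2)<75).astype(np.uint8); m[:225]=0;m[258:]=0;m[:,:245]=0;m[:,280:]=0
n,_,st,ce=cv2.connectedComponentsWithStats(m)
for s,c in zip(st[1:],ce[1:]): print(s,c,ray(a,*c,.178).round(4))
cv2.imwrite('pics/c4.png',cv2.resize(a["img"][v-45:v+45,u-60:u+60],(720,540),interpolation=cv2.INTER_CUBIC)[:,:,::-1])
E
```

```text
time: 16.73
ee_pos: [0.5027, 0.1601, 0.2494]
tcp_rot: [179.6, 1.2, 175.5]
wrist_force: [0.1, 0.1, -0.2]
opening: 0.0517
[0.50265489 0.16011324 0.24940408]
[-0.27  1.21  0.04]
lid 0.79 [0.497 0.159 0.149]
stack 0.98 [0.243 0.226 0.003]
stack 0.92 [ 0.501  0.157 -0.001]
trivet 0.89 [ 0.508 -0.152  0.002]
[256 225  17  21 219] [262.68493151 234.55251142] [0.4931 0.1447 0.178 ]
```

View pics/c4.png

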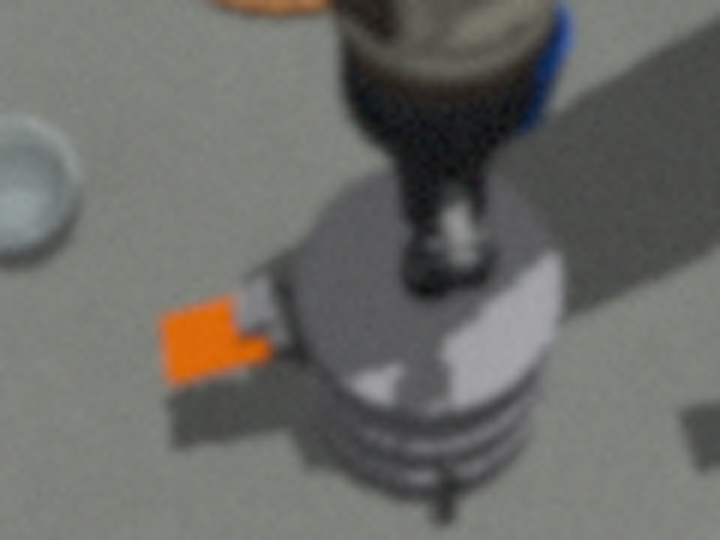

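The latch stayed open: tab down, hook at crop (262, 305) clear of the lid. I'll work out the knob position from the earlier picture, where its centre is at crop (428, 268), i.e. pixel (261.3, 239.7).

```bash
python3 -c "
from h import *
a=camera('scene');print(ray(a,261.3,239.7,.180))"
```

```text
[0.50075813 0.15916166 0.18      ]
```

```bash
python3 -m pendant '[[75,[-2,0,-15],[-0.3,1.2,0]],[75,[-2,0,-40],[-0.3,1.2,0]],[75,[-2,0,-60],[-0.3,1.2,0]],[75,[-2,0,-72],[-0.3,1.2,0]],[75,[-2,0,-80],[-0.3,1.2,0]],[75,[-2,0,-83],[-0.3,1.2,0]],[75,[-2,0,-83],[-0.3,1.2,0]]]' && python3 -m pendant '[[0,[0,0,0],[0,0,0]],[0,[0,0,0],[0,0,0]],[0,[0,0,0],[0,0,0]],[0,[0,0,0],[0,0,0]],[0,[0,0,0],[0,0,0]]]' 45
```

```text
time: 17.85
ee_pos: [0.5003, 0.1602, 0.167]
tcp_rot: [-180.0, 0.1, 175.5]
wrist_force: [-0.6, 0.4, 0.3]
opening: 0.0643
time: 18.48
ee_pos: [0.5005, 0.1603, 0.1677]
tcp_rot: [180.0, 0.1, 175.5]
wrist_force: [-0.4, 0.2, 4.7]
opening: 0.0243
```

```bash
python3 -m pendant '[[0,[0,0,4],[0,0,0]],[0,[0,0,10],[0,0,0]],[0,[0,0,18],[0,0,0]],[0,[0,0,28],[0,0,0]],[0,[0,0,40],[0,0,0]],[0,[0,0,55],[0,0,0]],[0,[0,0,70],[0,0,0]],[0,[0,0,70],[0,0,0]],[0,[0,0,70],[0,0,0]]]'
python3 - <<'E'
from h import *
a=camera("scene");b=camera("top")
for p in(a,b):
    for l in ["lid","trivet"]:
        for d in pinpoint(p,l)[:2]: print(l,round(d["confidence"],2),np.round(d["position"],4))
# trivet colour mask centroid / ellipse
for p in (a,b):
    d=[r for r in regions_of(p,"trivet")][0]; m=d["region"].astype(np.uint8)
    c=max(cv2.findContours(m,0,2)[0],key=cv2.contourArea); e=cv2.fitEllipse(c); print(d["confidence"],m.sum(),e,ray(p,*e[0],.012))
cv2.imwrite('pics/c5.png',np.hstack([cv2.resize(x,(400,400)) for x in(a["img"][140:290,170:320],b["img"][80:230,170:320])])[:,:,::-1])
E
```

```text
time: 19.6
ee_pos: [0.5004, 0.1603, 0.2373]
tcp_rot: [180.0, 0.1, 175.5]
wrist_force: [-0.0, -0.6, -1.7]
opening: 0.0241
lid 0.98 [0.5007 0.1635 0.2177]
trivet 0.65 [ 0.5107 -0.154  -0.0011]
trivet 0.74 [ 0.5124 -0.154   0.004 ]
0.71 707 ((225.09814453125, 177.5649871826172), (23.214336395263672, 43.58735275268555), 163.68557739257812) [ 0.54876964 -0.15480734  0.012     ]
0.59 1966 ((294.9869689941406, 174.31417846679688), (48.65835189819336, 50.0936279296875), 23.9610538482666) [ 0.50364408 -0.15224332  0.012     ]
```

View pics/c5.png

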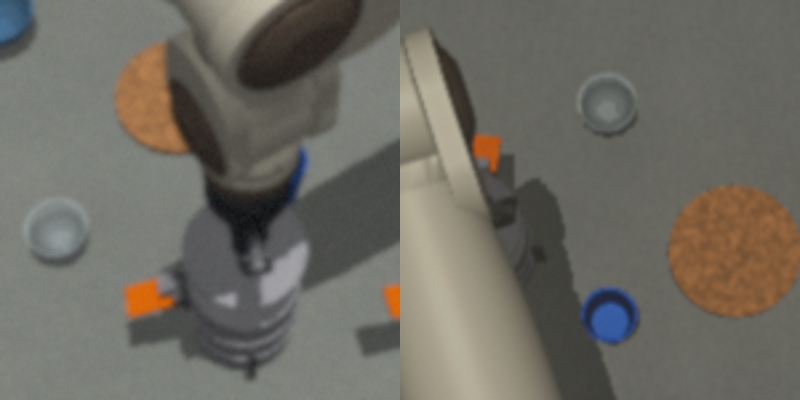

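The lid is off and in the gripper, the latch is still open, and nothing else has moved. Trivet centre is about (0.511, −0.154). I'll carry the lid there.

```bash
python3 -m pendant '[[0,[0,0,20],[0,0,0]],[0,[1,-30,20],[0,0,0]],[0,[3,-80,20],[0,0,0]],[0,[5,-130,20],[0,0,0]],[0,[6,-180,20],[0,0,0]],[0,[8,-230,20],[0,0,0]],[0,[9,-280,20],[0,0,0]],[0,[10,-305,0],[0,0,0]],[0,[10,-314,-40],[0,0,0]],[0,[10,-314,-80],[0,0,0]],[0,[10,-314,-115],[0,0,0]],[0,[10,-314,-145],[0,0,0]],[0,[10,-314,-165],[0,0,0]],[0,[10,-314,-175],[0,0,0]],[0,[10,-314,-175],[0,0,0]],[0,[10,-314,-175],[0,0,0]]]'
python3 - <<'E'
from h import *
a=camera("scene");b=camera("top")
for p in(a,b):
    for l in ["lid","trivet"]:
        for d in pinpoint(p,l)[:2]: print(l,round(d["confidence"],2),np.round(d["position"],4))
cv2.imwrite('pics/c6.png',np.hstack([cv2.resize(x,(400,400)) for x in(a["img"][120:240,180:300],b["img"][110:230,235:355])])[:,:,::-1])
E
```

```text
time: 22.0
ee_pos: [0.511, -0.1539, 0.0635]
tcp_rot: [-180.0, 0.2, 175.5]
wrist_force: [0.4, -0.5, -2.6]
opening: 0.0245
trivet 0.95 [ 5.090e-01 -1.544e-01 -3.000e-04]
```

View pics/c6.png

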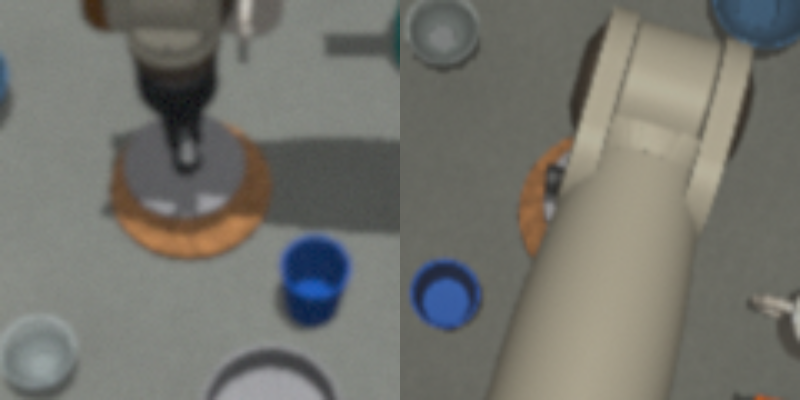

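Seen from the scene camera, the lid (crop (185, 165)) hangs level over the trivet (crop (190, 190)). The offset is what its height would give. I'll lower it gently.

```bash
python3 -m pendant '[[0,[0,0,-8],[0,0,0]],[0,[0,0,-15],[0,0,0]],[0,[0,0,-21],[0,0,0]],[0,[0,0,-25],[0,0,0]],[0,[0,0,-28],[0,0,0]],[0,[0,0,-29],[0,0,0]],[0,[0,0,-29],[0,0,0]]]'; python3 -m pendant '[[0,[0,0,-0.7],[0,0,0]],[0,[0,0,-1.4],[0,0,0]],[0,[0,0,-2],[0,0,0]]]'
```

```text
time: 23.18
ee_pos: [0.5107, -0.1538, 0.034]
tcp_rot: [-180.0, 0.1, 175.5]
wrist_force: [-0.4, -0.5, -2.1]
opening: 0.0241
time: 23.55
ee_pos: [0.5107, -0.1538, 0.032]
tcp_rot: [-180.0, 0.1, 175.5]
wrist_force: [-1.1, 0.3, -2.0]
opening: 0.0243
```

```bash
python3 - <<'E'
from h import *
a=camera("scene")
for l in ["lid","trivet"]:
    for d in pinpoint(a,l)[:2]: print(l,round(d["confidence"],2),np.round(d["position"],4))
E
```

```text
lid 0.92 [ 0.5106 -0.1526  0.0112]
trivet 0.79 [ 0.5123 -0.1525 -0.0006]
```

```bash
python3 -m pendant '[[0,[0,0,-0.5],[0,0,0]],[0,[0,0,-1],[0,0,0]],[0,[0,0,-1],[0,0,0]]]'; python3 -m pendant '[[0,[0,0,-0.4],[0,0,0]],[0,[0,0,-0.8],[0,0,0]],[0,[0,0,-0.8],[0,0,0]]]'
```

```text
time: 24.08
ee_pos: [0.5107, -0.1538, 0.0317]
tcp_rot: [-180.0, 0.2, 175.5]
wrist_force: [-3.4, 0.3, 5.8]
opening: 0.0247
time: 24.45
ee_pos: [0.5107, -0.1538, 0.0316]
tcp_rot: [-180.0, 0.2, 175.5]
wrist_force: [-4.7, 0.8, 7.8]
opening: 0.0242
```

It's in contact at the expected height. Now release, retreat straight up, and look.

```bash
python3 -m pendant '[[30,[0,0,0.3],[0,0,0]],[50,[0,0,0.3],[0,0,0]],[75,[0,0,0.3],[0,0,0]],[75,[0,0,0.3],[0,0,0]],[75,[0,0,0.3],[0,0,0]],[75,[0,0,8],[0,0,0]],[75,[0,0,25],[0,0,0]],[75,[0,0,60],[0,0,0]],[75,[0,0,110],[0,0,0]],[75,[0,0,170],[0,0,0]],[75,[-60,-100,190],[0,0,0]],[75,[-120,-180,190],[0,0,0]],[75,[-150,-250,190],[0,0,0]],[75,[-150,-250,190],[0,0,0]],[75,[-150,-250,190],[0,0,0]],[75,[-150,-250,190],[0,0,0]],[75,[-150,-250,190],[0,0,0]]]'
python3 - <<'E'
from h import *
a=camera("scene");b=camera("top")
for p in(a,b):
    for l in ["lid","trivet","cup","ramekin","mug","jar"]:
        for d in pinpoint(p,l)[:1]: print(l,round(d["confidence"],2),np.round(d["position"],4))
cv2.imwrite('pics/c7.png',np.hstack([cv2.resize(x,(400,400)) for x in(a["img"][130:290,160:320],b["img"][90:250,180:340])])[:,:,::-1])
E
```

```text
time: 26.58
ee_pos: [0.3608, -0.4036, 0.2225]
tcp_rot: [-180.0, 0.2, 175.5]
wrist_force: [0.0, 0.3, 0.5]
opening: 0.064
lid 0.6 [ 0.5123 -0.151   0.0117]
trivet 0.74 [ 0.5115 -0.1557  0.0028]
cup 0.76 [ 0.4193  0.004  -0.    ]
ramekin 0.95 [ 0.6941  0.0031 -0.0055]
mug 0.87 [ 0.3909 -0.367  -0.0006]
jar 0.94 [ 0.5419 -0.4033  0.0014]
lid 0.67 [ 0.5128 -0.1482  0.0159]
trivet 0.9 [ 0.5094 -0.1572  0.0035]
cup 0.9 [ 0.4192  0.005  -0.0021]
ramekin 0.52 [ 0.4161  0.0069 -0.0016]
mug 0.5 [0.6933 0.006  0.0031]
jar 0.9 [ 0.5459 -0.4058  0.003 ]
```

View pics/c7.png

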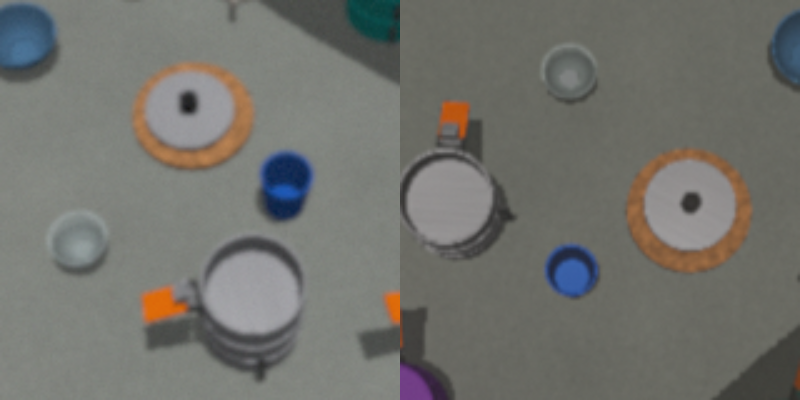

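The lid stands knob up on the trivet, the container is open and the latch is up. I'll measure the centring by fitting ellipses.

```bash
python3 - <<'E'
from h import *
for n in("scene","top"):
    p=camera(n);im=p["img"].astype(int);u,v=map(int,proj(p,[.511,-.154,.012]))
    sat=(im[:,:,0]-im[:,:,2]>30).astype(np.uint8); w=np.zeros_like(sat);w[v-35:v+35,u-35:u+35]=1
    c=max(cv2.findContours(sat*w,0,2)[0],key=cv2.contourArea);h=cv2.convexHull(c);e=cv2.fitEllipse(h)
    f=np.zeros_like(sat);cv2.drawContours(f,[c],-1,1,-1)
    k=max(cv2.findContours(f*(1-sat),0,2)[0],key=cv2.contourArea);e2=cv2.fitEllipse(cv2.convexHull(k))
    print(n,np.round(e[1],1),np.round(e2[1],1),"trivet",ray(p,*e[0],.010).round(4),"lid disc",ray(p,*e2[0],.024).round(4))
E
```

```text
scene [42.9 49. ] [31.2 35.3] trivet [ 0.5076 -0.1538  0.01  ] lid disc [ 0.5121 -0.1542  0.024 ]
top [49.4 50.3] [36.4 36.7] trivet [ 0.5064 -0.1528  0.01  ] lid disc [ 0.5106 -0.1529  0.024 ]
```

```bash
python3 -c "
from h import *
print(get_obs()['wrist_force'],job_done())"
```

```text
the job is handed in; nothing more can be done
[ 0.05644096  0.02893613 -0.68591143] None
```

I opened the latch, moved the lid onto the trivet and handed the job in. The robot clock read 26.6 s at the last move, with a few more camera looks after that.

- **Latch:** I pressed the tab down at a steady 7–9 N until it stopped moving. At the stop the vertical force reading rose to 15.2 N at most, under the 18 N limit. Later pictures show the tab down and the hook staying up, clear of the lid.
- **Lid:** I lifted it by the knob, lowered it onto the trivet with a contact force of about 6–8 N, released it and backed away. It stands level with the knob up.
- **Centring:** Fitted ellipses from both cameras put the lid about 4 mm off the trivet's centre along x and under 1 mm along y. The network's position estimates disagreed, giving 1–3 mm along x and 5–9 mm along y. I trusted the ellipse fits.
- **Other things:** The cup, jar, mug and ramekin measured where they stood at the start, within network error. The top-view network mislabelled the mug and ramekin, so those two rest on the scene camera. I did not measure the bowl, bottle and spatula again at the end.
- **Hiccups:** The first approach ran into the last joint's 180° limit, so I turned the tool half round and carried on. The gripper read 24 mm on the 26 mm knob, but the grip held.

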